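# Load the oil crate, then hold the melting tank's splash flap open

### The job

Get the melting tank ready for charging: first set the two amber oil bottles with white caps down gently, upright and one per cell, into free cells of the green crate beside the two colour jars. Then lift the tank's front flap, which has a black handle bar, and hold it 60 degrees open, so that I can pour under it while it still shields me from splashes; it springs shut if let go, so finish while still holding it there. Leave the crate and everything else on the bench where it stands.

Things in the scene. Friction and masses are not known exactly. Their poses are not given: they have to be found in the camera images.
- oil_a: amber glass oil bottle, white cap, paper label, loose, 0.2 to 0.3 kg, 125 mm tall: body 54 mm diameter up to 72 mm, narrowing to a 27 mm neck at 90 mm; ribbed cap 32 mm diameter from 99 to 125 mm (grip it there). Origin: centre of its underside, z up. Starts in one of three places mid-bench, exchanged with oil_b and green_bottle
- oil_b: second amber oil bottle with a white cap, the same as oil_a
- crate: green crate, loose, 0.95 kg, outside 240 (x) x 164 (y) x 75 mm high; walls, dividers, floor 6 mm. 3 x 2 cells of 72 x 73 mm, centres x = -78, 0, 78 and y = -39.5, 39.5 mm in its frame. Origin: centre of its underside. The jars fill the cells at (78, -39.5) and (-78, 39.5), either way round; four cells are free. A bottle in a cell has its origin 6 mm above the crate's
- jar_blue: blue colour jar with a white lid, 59 mm diameter, 78 mm tall, standing in a cell of the crate, to be left in its cell; origin at the centre of its underside
- jar_yellow: yellow colour jar with a white lid, the same size, in another cell of the crate, to be left there; origin at the centre of its underside
- flap (a joint): opening angle of the tank's front flap, rad: 0 shut (start), 1.047 is 60 degrees open, end stop 1.4. The flap weighs about 0.6 kg with its bar and has a light closing spring (0.2 to 0.3 N m), so it falls shut whenever let go; about 5 N upward at the bar lifts it. Hardly any friction
- flap_hinge (a point): fixed point: middle of the flap's hinge line on the steel melting tank (300 x 300 mm, fixed), 178 mm above the bench. x: level, from tank front to back; y: along the hinge, to the robot's left; z up. The flap, 132 mm deep and 296 wide, reaches from here to the front edge, which swings up and back. A stirrer motor (to 303 mm high) stands 75 mm or more behind the hinge, left half
- flap_bar (a point): black round handle bar of the flap, 14 mm diameter, 120 mm long, parallel to the hinge, on two thin brackets 65 mm either side of its middle. Origin: middle of the bar; y along it. Shut, it lies 162 mm in front of and 25 mm above the hinge line: 30 mm ahead of the tank's front, free all round and below. It turns with the flap about the hinge line
- green_bottle: green glass bottle with a black cap and yellow label, the same shape as the oil bottles, not wanted: leave it alone; origin at the centre of its underside
- jug: steel jug with a handle, 110 mm diameter, 130 mm tall, at the back of the bench, leave alone; origin at the centre of its underside
- cup: white plastic cup, 70 mm diameter, 60 mm tall, right of the crate, leave alone; origin at the centre of its underside
- spatula: red spatula lying at the back of the bench, leave alone
- soap_bar: pale yellow bar of soap, 80 x 55 x 26 mm, on the right of the crate, leave alone; origin at the centre of its underside

How it is judged (in metres and radians):
On the way, in this order (a step that is already met when the one before it is completed fails the run):
1. both amber oil bottles stand upright in cells of the crate, let go (x of oil_a in the frame of crate between -0.114 and 0.114 m and y of oil_a in the frame of crate between -0.076 and 0.076 m and z of oil_a in the frame of crate between 0 and 0.011 m and angle between each of oil_a, oil_b, jar_blue, jar_yellow's own z axis and vertical below 0.1 rad and linear speed of each of oil_a, oil_b below 0.03 m/s and contact force between each of oil_a, oil_b and the fingers below 0.1 N and x of oil_b in the frame of crate between -0.114 and 0.114 m and y of oil_b in the frame of crate between -0.076 and 0.076 m and z of oil_b in the frame of crate between 0 and 0.011 m and x of jar_blue in the frame of crate between -0.114 and 0.114 m and y of jar_blue in the frame of crate between -0.076 and 0.076 m and z of jar_blue in the frame of crate between 0 and 0.011 m and x of jar_yellow in the frame of crate between -0.114 and 0.114 m and y of jar_yellow in the frame of crate between -0.076 and 0.076 m and z of jar_yellow in the frame of crate between 0 and 0.011 m), for 0.3 s.
2. the flap is held about 60 degrees open by the gripper (value of joint flap between 0.942 and 1.152 rad and velocity of joint flap between -0.05 and 0.05 rad/s and contact force between flap and the fingers above 0.5 N), for 0.2 s.
At the end, for the whole second after the job is handed in: Both oil bottles stand upright (within 6 degrees) on the floor of their own cells of the crate, released and at rest, with both jars upright in theirs; the flap stays still at 60 degrees (54 to 66) open, carried by the gripper's fingers (more than 0.5 N) and by nothing else (all of step 1 and all of step 2 and angle between crate's own z axis and vertical below 0.05 rad and contact force between flap and oil_a below 0.1 N and contact force between flap and oil_b below 0.1 N and contact force between flap and green_bottle below 0.1 N and contact force between flap and jug below 0.1 N and contact force between flap and cup below 0.1 N and contact force between flap and spatula below 0.1 N and contact force between flap and soap_bar below 0.1 N and contact force between flap and jar_blue below 0.1 N and contact force between flap and jar_yellow below 0.1 N and contact force between flap and crate below 0.1 N); the arm keeps its last pose, push and grip.
It fails at once if an oil bottle is dropped into the crate instead of being set down ((x of oil_a in the frame of crate between -0.114 and 0.114 m and y of oil_a in the frame of crate between -0.076 and 0.076 m and z of oil_a in the frame of crate below 0.03 m and linear speed of oil_a above 0.6 m/s) or (x of oil_b in the frame of crate between -0.114 and 0.114 m and y of oil_b in the frame of crate between -0.076 and 0.076 m and z of oil_b in the frame of crate below 0.03 m and linear speed of oil_b above 0.6 m/s)).
It fails at once if an oil bottle is tipped over (more than 45 degrees) (angle between any of oil_a, oil_b's own z axis and vertical above 0.785 rad).
It fails at once if one of the other things (green bottle, jug, cup, spatula, soap bar) is shifted by more than 40 mm (distance of any of green_bottle, jug, cup, spatula, soap_bar from where it was at the start of the episode above 0.04 m).
It fails at once if a jar in the crate is tipped by more than 30 degrees, or the crate is shifted by more than 50 mm (angle between any of jar_blue, jar_yellow's own z axis and vertical above 0.52 rad or distance of crate from where it was at the start of the episode above 0.05 m).
It also fails if it takes over 69 s, if anything falls off the work surface, if the arm or the gripper's body presses on something with over 40 N, if the wrist force passes 120 N, or if a joint passes its speed limit or range.

### The arm

A 6-joint arm with a two-finger parallel gripper is mounted at the origin on the work surface. World frame = base frame: x ahead of the robot, y to its left, z up, the work surface at z = 0. Lengths are in mm, angles in rad, forces in N, time in s.
With the tool pointing down it reaches from about 250 to 800 mm from the base axis. Payload 8.5 kg.
Tool frame: the origin (TCP) lies midway between the tips of the shut fingers; the grasp point (between the pads) lies 19 mm behind it; x points along the fingers, y is the direction in which the jaws open and shut, and the axes are right-handed (so a half turn about x gives the same grasp; the last joint's range is limited). The gripper opens to 85 mm and grips with 20 to 120 N. Pads are 22 mm wide; open, the fingers measure 114 mm over their backs; the gripper's body (76 mm by 85 mm) begins 54 mm behind the grasp point. The pads swing forward as they close: fully open they stand 13 mm farther back than shut.
Start: joints at [-1.313, 0.238, -0.013, 1.319, 0, 1.571], TCP at [133.838, -507.608, 231.276] pointing down, gripper open.
Joint ranges: [-2.66, 2.66], [-1.03, 1.9], [-1.14, 1.46], [-1.82, 2.27], [-1.45, 1.34], [-3.14, 3.14]. Speed limits (rad/s): [2.22, 2.22, 2.79, 3.14, 3.14, 3.14].

### API

Orientations are given as a unit quaternion [w, x, y, z].
In Python, from cell import r gives the robot as it stands.
- The arm moves only by the shell command python3 -m crank 'ROWS' [OPENING]. ROWS is JSON, a list of rows, each a list of 6 numbers: the shift along the world's x, y, z in mm, then the turn, a rotation vector about the world's x, y, z in rad. A call has 1 to 12 rows; each row shifts and turns the commanded pose from where the row before left it; what a row does not reach is not made up. A row lasts 1/12 s, in which the tool goes at most 41.7 mm and 7.16 degrees, less where a joint would pass 70% of its speed; a pose out of reach is approached as far as the arm can. A call with a gripper value outside its range is refused whole. OPENING is the opening in per cent of the stroke, from 0 (shut) to 100 (fully open), set as the call begins (- or left out, the last holds). The fingers move at their own pace and stop on an object; the grip force is fixed at half the most. Time passes only in rows, so rows that do not move let the fingers close. It gives the time, the measured TCP pose, the force and the opening at its end, in the units of the state.
- r.get_obs(): the state, without advancing time (a new reading comes with each control period).
- r.snapshot(name): name is "scene" or "top"; returns a dict with "pixels" (400x640x3 uint8, red, green, blue), "fovy" (degrees; the focal length in pixels is half the picture's height over the tangent of half this angle, whatever the lens; pixels are square), "cx", "cy" (the principal point, pixels), "distortion" ([k1, k2, p1, p2, k3] as OpenCV has them; the pictures are not rectified), "R" (3x3) and "t" (3): a world point X has camera coordinates R X + t. Camera axes: x right, y down, z forward; pixel columns grow to the right and rows downward; lengths in mm; the calibration is good to about 2 mm. A picture is of the moment at which its call begins. There is no depth.
- r.sign_off(): hands the job in, once; it reports no verdict.
The state is a dict: "time": time; "q": joint angles; "qd": joint speeds; "effort": joint torques, N m; "tcp_pos": TCP position; "tcp_rot": TCP orientation; "wrist_force": force on the tool from outside, world axes, zero at the start; "ft_torque": the same for the moment, N m; "finger_gap": finger opening in mm.
Only numpy, scipy, OpenCV 4.12 (cv2) and the standard library are available. Lean on these libraries where they do the work, as an engineer would, in place of code of your own. Each camera call takes 0.05 s, during which the arm holds its last target. There are 200 camera calls.

## Working session

There is one attempt and no reset: what is moved stays moved. The work goes in short steps, Python scripts to look and compute and a shell command to move; the robot and the scene stay as the last step left them, time stands still between calls to the robot, and variables do not carry over. Pictures are saved under pics/ and viewed, about 8 in all and at most 12, crops included, and the job is handed in when it is done.

```bash
mkdir -p pics; ls; cat > h.py <<'E'
import numpy as np, cv2
from cell import r
def snap(n,save=None):
    s=r.snapshot(n)
    if save: cv2.imwrite('pics/'+save,cv2.cvtColor(np.asarray(s['pixels'],np.uint8),cv2.COLOR_RGB2BGR))
    h=s['pixels'].shape[0]; f=h/2/np.tan(np.radians(s['fovy'])/2)
    s['K']=np.array([[f,0,s['cx']],[0,f,s['cy']],[0,0,1.]]); s['R']=np.array(s['R']);s['t']=np.array(s['t']);s['D']=np.array(s['distortion'],float)
    return s
def ray(s,uv):
    p=cv2.undistortPoints(np.array([[uv]],float),s['K'],s['D'])[0,0]
    d=s['R'].T@np.array([p[0],p[1],1]); c=-s['R'].T@s['t']; return c,d
def atz(s,uv,z):
    c,d=ray(s,uv); return c+d*(z-c[2])/d[2]
def proj(s,X):
    return cv2.projectPoints(np.array(X,float).reshape(-1,1,3),cv2.Rodrigues(s['R'])[0],s['t'],s['K'],s['D'])[0].reshape(-1,2)
E
python3 - <<'E'
from h import *
for n in('scene','top'):
    s=snap(n,n+'0.png'); print(n,s['fovy'],-s['R'].T@s['t'],s['R'][2],s['D'])
print(r.get_obs())
E
```

```text
pics
scene 46.58735893302142 [1143.95271069 -852.3395796   957.61201143] [-0.44688921  0.59750957 -0.66578702] [-0.06042799  0.          0.          0.          0.        ]
top 49.05496604219227 [ 366.95425107 -103.88305006 1227.68214782] [ 0.20039637  0.01380034 -0.9796177 ] [-0.0499727  0.         0.         0.         0.       ]
{'time': 0.1, 'q': array([-1.31301842e+00,  2.38710000e-01, -1.41678923e-02,  1.31923306e+00,
       -1.63217140e-05,  1.57081278e+00]), 'qd': array([-0.00053455, -0.00024582,  0.00153088,  0.00104966, -0.00181412,
       -0.0008055 ]), 'effort': array([ 9.96531671e-04, -5.39718211e+01,  3.46999204e+01,  1.34349187e-02,
        1.03234352e-04, -1.83261321e-06]), 'tcp_pos': array([ 133.73575452, -507.27927708,  230.74839259]), 'tcp_rot': array([-0.09042015, -0.70117668, -0.09134054,  0.70130761]), 'wrist_force': array([-0.67051907,  0.30867254, -0.86712957]), 'ft_torque': array([-0.02782246,  0.03178229,  0.00543526]), 'finger_gap': 85.43213951458924}
```

View pics/top0.png

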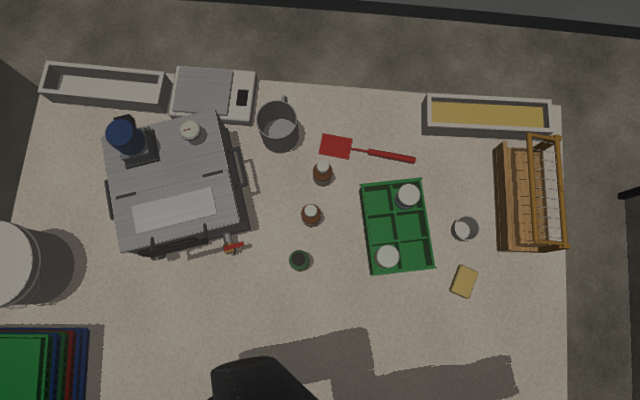

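View pics/scene0.png

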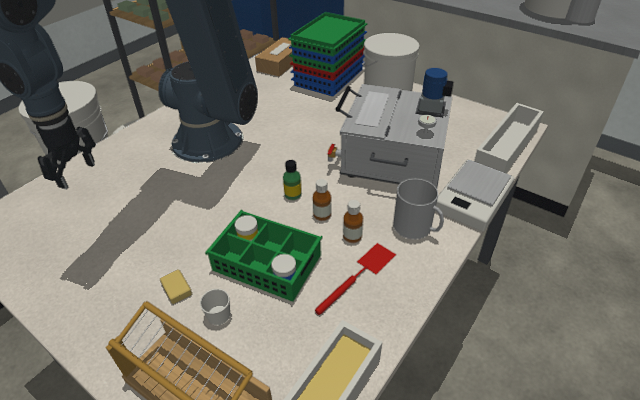

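The top view shows the amber caps at about (323,167) and (311,211), the green bottle at (299,259), and the crate at 360-435 x 178-275. The bar is at about (180,243), and the tank is turned about 15°. The crops come next, for precision.

```bash
python3 - <<'E'
import cv2
a=cv2.imread('pics/top0.png'); b=cv2.imread('pics/scene0.png')
def c(im,x0,y0,x1,y1,k,n):
    o=cv2.resize(im[y0:y1,x0:x1],None,fx=k,fy=k,interpolation=cv2.INTER_CUBIC)
    o=cv2.convertScaleAbs(o,alpha=1.5,beta=10)
    for x in range((x0+9)//10*10,x1,10): cv2.line(o,((x-x0)*k,0),((x-x0)*k,6 if x%50 else 18),(0,0,255),1); 
    for y in range((y0+9)//10*10,y1,10): cv2.line(o,(0,(y-y0)*k),(6 if y%50 else 18,(y-y0)*k),(0,0,255),1)
    cv2.imwrite('pics/'+n,o)
c(a,285,150,445,280,5,'c1.png') if 0 else c(a,290,150,440,280,4,'c1.png')
c(a,100,110,260,260,4,'c2.png')
E
```

```text
(no output)
```

View pics/c1.png

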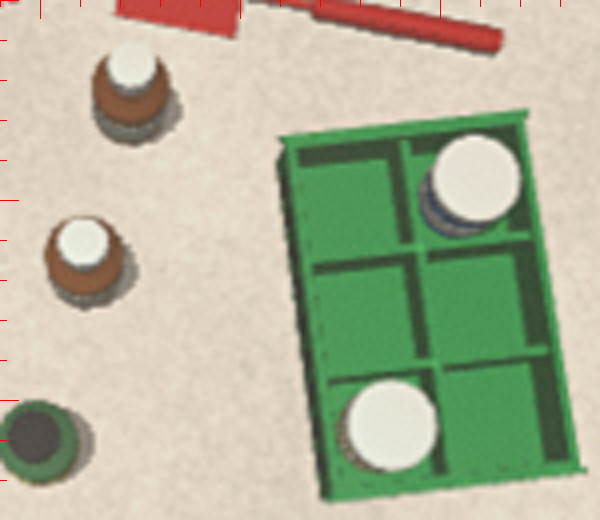

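View pics/c2.png

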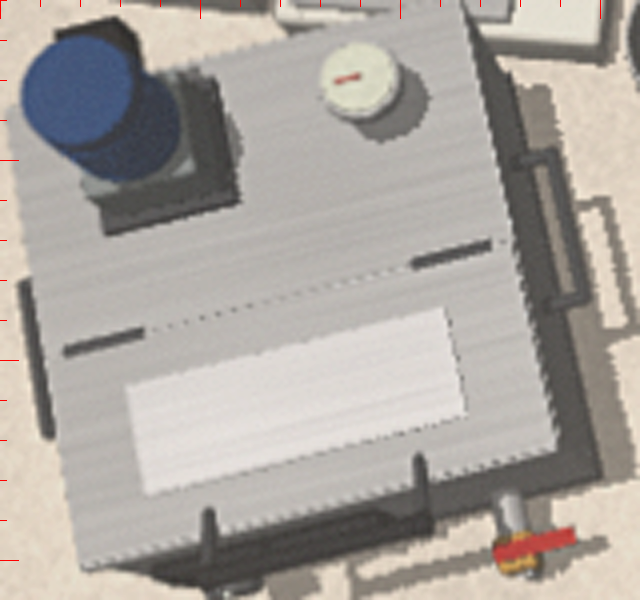

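Crop 1 gives the rim corners (284,140), (526,112), (582,470), (325,500) and the caps (132,66), (82,242). Crop 2 gives the hinge from (65,351) to (500,242), the tank front corners (82,570), (558,450), and the brackets at (208,515), (420,460). Next I compute positions from these.

```bash
python3 - <<'E'
from h import *
s=snap('top');sc=snap('scene')
f=lambda x,y,o:((x+.5)/4-.5+o[0],(y+.5)/4-.5+o[1])
o1=(290,150);o2=(100,110)
C=np.array([atz(s,f(*p,o1),75)[:2] for p in[(284,140),(526,112),(582,470),(325,500)]])
print('rim',C.round(1),C.mean(0)); print([np.linalg.norm(C[i]-C[i-1]).round(1) for i in range(4)])
e=(C[0]-C[3]+C[1]-C[2]); print('long axis yaw',np.degrees(np.arctan2(e[1],e[0])), 'short yaw',np.degrees(np.arctan2(*(C[0]-C[1]+C[3]-C[2])[::-1])))
print('jars',[atz(s,f(*p,o1),78).round(1) for p in[(477,178),(393,425)]])
# caps by mask in both views
for n,S,pts in(('top',s,[(323,166),(310.5,210.5)]),('scene',sc,[(353,208),(321,187)])):
    im=np.asarray(S['pixels']).astype(int); m=((im.min(2)>120)&(im.max(2)-im.min(2)<25)).astype(np.uint8)
    for p in pts:
        w=np.zeros_like(m); x,y=map(int,p); w[y-9:y+10,x-9:x+10]=m[y-9:y+10,x-9:x+10]
        k,l,st,ce=cv2.connectedComponentsWithStats(w); i=l[y,x]; print(n,p,st[i],ce[i],atz(S,ce[i],125).round(1),atz(S,ce[i],112).round(1), im[y,x])
H=np.array([atz(s,f(*p,o2),178)[:2] for p in[(65,351),(500,242)]]);d=H[1]-H[0];print('hinge ends',H.round(1),np.degrees(np.arctan2(-d[1],-d[0]))-0)
F=np.array([atz(s,f(*p,o2),178)[:2] for p in[(82,570),(558,450)]]);d=F[1]-F[0];print('front',F.round(1),F.mean(0),np.linalg.norm(d),np.degrees(np.arctan2(-d[1],-d[0])))
B=np.array([atz(s,f(*p,o2),178)[:2] for p in[(10,105),(465,5)]]);print('top edge side pts',B.round(1))
print('bracket',[atz(s,f(*p,o2),190).round(1) for p in[(208,515),(420,460)]])
E
```

```text
rim [[ 647.6 -199. ]
 [ 681.2 -361.9]
 [ 443.3 -408. ]
 [ 410.3 -241.4]] [ 545.60028493 -302.56973921]
[np.float64(241.0), np.float64(166.4), np.float64(242.3), np.float64(169.9)]
long axis yaw 10.547871976529802 short yaw 101.44465258743459
jars [array([ 631.8, -329.9,   78. ]), array([ 462.2, -282.3,   78. ])]
top (323, 166) [314 157  19  14 203] [323.04926108 162.37438424] [686.5 -93.1 125. ] [690.3 -93.  112. ] [147 146 137]
top (310.5, 210.5) [305 205  12  11 105] [310.37142857 210.04761905] [557.9 -71.3 125. ] [560.1 -70.9 112. ] [145 147 139]
scene (353, 208) [     0      0    640    400 255801] [319.47390354 199.49642496] [ 598.3 -131.   125. ] [ 589.8 -119.7  112. ] [115 114 108]
scene (321, 187) [     0      0    640    400 255801] [319.49907545 199.51261723] [ 598.4 -131.   125. ] [ 589.9 -119.7  112. ] [104 103  99]
hinge ends [[539.  408.3]
 [630.6 148. ]] 109.37701621763549
front [[406.9 374.4]
 [504.4  96.3]] [455.67520926 235.3610389 ] 294.66180757175533 109.31364173830248
top edge side pts [[694.  473. ]
 [784.4 190.8]]
bracket [array([445.7, 298.3, 190. ]), array([489.7, 175.8, 190. ])]
```

```bash
python3 - <<'E'
from h import *
from scipy.spatial.transform import Rotation as Ro
s=snap('top');sc=snap('scene')
q=r.get_obs()['tcp_rot']; print(Ro.from_quat(np.r_[q[1:],q[0]]).as_matrix().round(3))
f=lambda x,y,o:((x+.5)/4-.5+o[0],(y+.5)/4-.5+o[1])
for a,b in(((132,66),(353,209)),((82,242),(321,187))):
    p=f(*a,(290,150)); c1,d1=ray(s,p); c2,d2=ray(sc,b)
    A=np.c_[d1,-d2]; l=np.linalg.lstsq(A,c2-c1,rcond=None)[0]; print('tri',((c1+l[0]*d1+c2+l[1]*d2)/2).round(1), np.linalg.norm(A@l-c2+c1).round(1), atz(s,p,120).round(1), atz(sc,b,114).round(1))
print('jug top',atz(s,(278,121),130).round(1),'green',atz(s,f(35,437,(290,150)),125).round(1))
im=np.asarray(sc['pixels']); o=cv2.resize(im[170:250,300:380],None,fx=5,fy=5); 
o2=cv2.resize(im[75:155,320:400],None,fx=5,fy=5)
cv2.imwrite('pics/c3.png',cv2.cvtColor(np.hstack([o,o2]),cv2.COLOR_RGB2BGR))
# predicted hinge/bar in scene
h=np.array([580.2,279.1,178]);ex=np.array([np.cos(.3377),np.sin(.3377),0]);ey=np.array([-ex[1],ex[0],0]);b=h-162*ex+[0,0,25]
print(proj(sc,[b+60*ey,b-60*ey,h-132*ex+148*ey,h-132*ex-148*ey,h-148*ey]).round(1))
E
```

```text
[[-0.     0.255 -0.967]
 [ 0.001 -0.967 -0.255]
 [-1.    -0.001 -0.   ]]
tri [681.  -93.2 106.1] 1.6 [677.7 -92.8 120. ] [ 684.8 -100.9  114. ]
tri [560.2 -70.7 106.9] 1.6 [558.5 -70.5 120. ] [564.6 -77.8 114. ]
jug top [788.7  35.4 130. ] green [432.  -52.3 125. ]
[[346.3  88.8]
 [336.7 107.5]
 [361.1  84.1]
 [338.7 131.4]
 [382.8 138.2]]
```

View pics/c3.png

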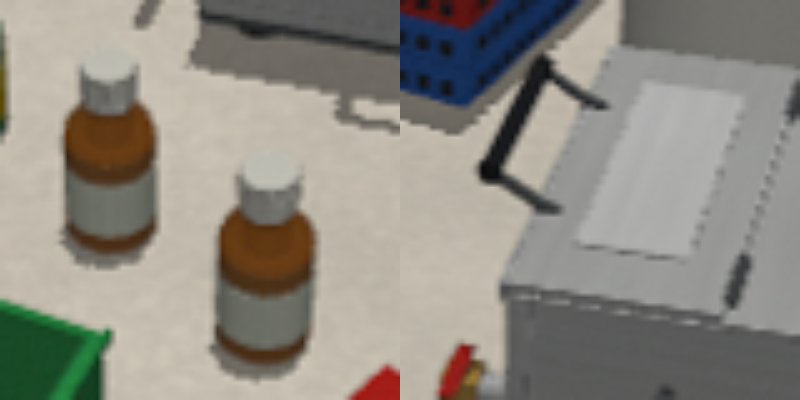

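The caps, bar ends and tank corners agree between the two cameras to about 1 px. That puts A at about (680,-94), B at about (560,-72), and the bar's middle at about (427,225,203). The jaw axis is already parallel to the crate's y axis, so I'll go to bottle A first.

```bash
python3 -m crank '[[27,21,0,0,0,0],[27,21,0,0,0,0],[27,21,0,0,0,0],[27,21,0,0,0,0],[27,21,0,0,0,0],[27,21,0,0,0,0],[27,21,0,0,0,0],[27,21,0,0,0,0],[27,21,0,0,0,0],[27,21,0,0,0,0]]' 100
python3 -m crank '[[27,21,0,0,0,0],[27,21,0,0,0,0],[27,21,0,0,0,0],[27,21,0,0,0,0],[27,21,0,0,0,0],[27,20,0,0,0,0],[27,20,0,0,0,0],[27,20,0,0,0,0],[27,20,0,0,0,0],[27,20,0,0,0,0],[0,0,0,0,0,0],[0,0,0,0,0,0]]'
```

```text
time: 1.13
tcp_pos: [404.9, -296.3, 231.4]
tcp_rot: [0.091, 0.701, 0.091, -0.701]
wrist_force: [0.5, 0.2, 0.2]
finger_gap: 85.6
time: 2.13
tcp_pos: [674.7, -91.2, 229.9]
tcp_rot: [-0.092, -0.701, -0.092, 0.702]
wrist_force: [-0.7, -0.0, -0.1]
finger_gap: 85.7
```

```bash
python3 -m crank '[[5,-3,0,0,0,0],[0,0,-25,0,0,0],[0,0,-25,0,0,0],[0,0,-25,0,0,0],[0,0,-25,0,0,0],[0,0,-20,0,0,0],[0,0,-18,0,0,0],[0,0,0,0,0,0]]'
python3 -m crank '[[0,0,0,0,0,0],[0,0,0,0,0,0],[0,0,0,0,0,0],[0,0,0,0,0,0],[0,0,0,0,0,0],[0,0,0,0,0,0],[0,0,0,0,0,0],[0,0,0,0,0,0]]' 0
```

```text
time: 2.8
tcp_pos: [676.1, -96.8, 89.9]
tcp_rot: [-0.09, -0.699, -0.091, 0.703]
wrist_force: [-0.5, -0.4, -0.4]
finger_gap: 85.6
time: 3.47
tcp_pos: [679.5, -95.2, 94.8]
tcp_rot: [0.091, 0.702, 0.091, -0.7]
wrist_force: [-0.8, 1.1, 4.8]
finger_gap: 30.9
```

```bash
python3 -m crank '[[0,0,10,0,0,0],[0,0,20,0,0,0],[0,0,25,0,0,0],[0,0,25,0,0,0],[0,0,25,0,0,0],[0,0,20,0,0,0],[0,0,0,0,0,0]]'
python3 -m crank '[[-6,-15,0,0,0,0],[-9,-23,0,0,0,0],[-10,-23,0,0,0,0],[-10,-23,0,0,0,0],[-10,-23,0,0,0,0],[-9,-23,0,0,0,0],[-6,-15,0,0,0,0],[-3,-9,0,0,0,0],[0,0,0,0,0,0],[0,0,0,0,0,0],[0,0,0,0,0,0]]'
python3 - <<'E'
from h import *
s=snap('scene','s1.png');t=snap('top','t1.png')
for k in range(3):
    o=r.get_obs(); print(o['tcp_pos'],o['wrist_force'],o['finger_gap'],o['q'])
A=cv2.imread('pics/s1.png')[130:330,180:440];B=cv2.imread('pics/t1.png')[130:330,270:530]
cv2.imwrite('pics/v1.png',cv2.resize(np.vstack([A,B]),None,fx=1.5,fy=1.5))
E
```

```text
time: 4.05
tcp_pos: [680.4, -95.9, 223.8]
tcp_rot: [0.092, 0.704, 0.09, -0.699]
wrist_force: [0.9, -0.1, -2.0]
finger_gap: 30.4
time: 4.97
tcp_pos: [616.2, -248.7, 218.0]
tcp_rot: [-0.091, -0.701, -0.091, 0.701]
wrist_force: [0.2, -0.9, -2.5]
finger_gap: 30.6
[ 616.33565181 -248.44374066  218.17088853] [ 0.3122369   0.68603407 -1.5610621 ] 30.62878793469471 [-3.83327613e-01  4.89802575e-01  3.34892302e-01  1.41605239e+00
  3.32050247e-04  2.49906198e+00]
[ 616.33565181 -248.44374066  218.17088853] [ 0.3122369   0.68603407 -1.5610621 ] 30.62878793469471 [-3.83327613e-01  4.89802575e-01  3.34892302e-01  1.41605239e+00
  3.32050247e-04  2.49906198e+00]
[ 616.33565181 -248.44374066  218.17088853] [ 0.3122369   0.68603407 -1.5610621 ] 30.62878793469471 [-3.83327613e-01  4.89802575e-01  3.34892302e-01  1.41605239e+00
  3.32050247e-04  2.49906198e+00]
```

View pics/v1.png

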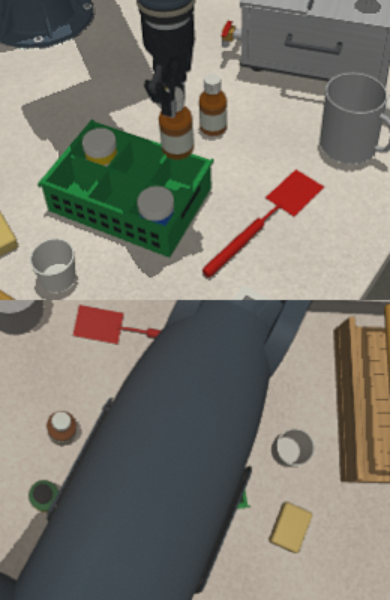

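The bottle hangs upright over the crate, with its base at about scene px (298,233). The crate's rim corners are at about (322,237), (260,211) and (208,251). I check these against my model.

```bash
python3 - <<'E'
from h import *
s=snap('scene')
for p in[(322,236.7),(260,211.3),(208,251)]: print(atz(s,p,75).round(1))
c,sn=np.cos(.19),np.sin(.19);R=np.array([[c,-sn],[sn,c]])
for x in[(120,82),(-120,82),(-120,-82),(120,-82)]: 
    w=R@x+[546,-304]; print(w.round(1),proj(s,[*w,75]).round(1))
w=R@[78,39.5]+[546,-304]; print('cell',w,'bottle px if at tcp: bottom',proj(s,[[616,-249,126],[616,-249,185]]).round(1))
E
```

```text
[ 654.3 -198.3   75. ]
[ 460.  -219.5   75. ]
[ 447.9 -403.8   75. ]
[ 648.4 -200.8] [[319.6 236.3]]
[ 412.7 -246.1] [[240.7 209.9]]
[ 443.6 -407.2] [[205.8 251.1]]
[ 679.3 -361.9] [[289.8 283.1]]
cell [ 615.13640399 -250.4798389 ] bottle px if at tcp: bottom [[297.2 228.4]
 [295.9 211.3]]
```

```bash
python3 -m crank '[[0,0,-15,0,0,0],[0,0,-25,0,0,0],[0,0,-25,0,0,0],[0,0,-20,0,0,0],[0,0,-12,0,0,0],[0,0,-8,0,0,0],[0,0,-5,0,0,0],[0,0,-4,0,0,0],[0,0,-2,0,0,0],[0,0,0,0,0,0],[0,0,0,0,0,0]]'
```

```text
time: 6.03
tcp_pos: [616.2, -249.7, 103.0]
tcp_rot: [0.091, 0.702, 0.091, -0.701]
wrist_force: [0.3, 0.0, -2.6]
finger_gap: 30.8
```

```bash
python3 -m crank '[[0,0,-1,0,0,0],[0,0,-1,0,0,0],[0,0,0,0,0,0]]'
```

```text
time: 6.28
tcp_pos: [616.2, -249.8, 100.8]
tcp_rot: [0.091, 0.702, 0.091, -0.701]
wrist_force: [-0.5, 0.1, 0.4]
finger_gap: 30.5
```

```bash
python3 -m crank '[[0,0,-1,0,0,0],[0,0,0,0,0,0],[0,0,0,0,0,0]]'
```

```text
time: 6.53
tcp_pos: [616.5, -249.7, 100.7]
tcp_rot: [0.091, 0.702, 0.091, -0.701]
wrist_force: [-1.2, 1.8, 7.0]
finger_gap: 30.4
```

It is resting on the floor (+7 N). I release, rise, and go to B.

```bash
python3 -m crank '[[0,0,0,0,0,0],[0,0,0,0,0,0],[0,0,0,0,0,0],[0,0,0,0,0,0],[0,0,0,0,0,0],[0,0,0,0,0,0]]' 100
python3 -m crank '[[0,0,10,0,0,0],[0,0,25,0,0,0],[0,0,30,0,0,0],[0,0,30,0,0,0],[0,0,20,0,0,0],[-8,24,0,0,0,0],[-10,32,0,0,0,0],[-10,32,0,0,0,0],[-10,32,0,0,0,0],[-10,32,0,0,0,0],[-8,26,0,0,0,0],[0,0,0,0,0,0]]'
python3 -m crank '[[0,0,0,0,0,0],[0,0,-25,0,0,0],[0,0,-30,0,0,0],[0,0,-30,0,0,0],[0,0,-20,0,0,0],[0,0,-19,0,0,0],[0,0,0,0,0,0],[0,0,0,0,0,0]]'
```

```text
time: 7.03
tcp_pos: [615.8, -249.6, 99.1]
tcp_rot: [-0.091, -0.701, -0.091, 0.701]
wrist_force: [0.7, -0.0, 0.3]
finger_gap: 85.7
time: 8.03
tcp_pos: [558.3, -67.7, 215.6]
tcp_rot: [0.092, 0.701, 0.092, -0.701]
wrist_force: [0.7, -0.6, 0.4]
finger_gap: 85.3
time: 8.7
tcp_pos: [559.7, -72.4, 90.0]
tcp_rot: [-0.09, -0.701, -0.091, 0.702]
wrist_force: [-0.8, -0.3, 0.3]
finger_gap: 85.5
```

```bash
python3 -m crank '[[0,0,0,0,0,0],[0,0,0,0,0,0],[0,0,0,0,0,0],[0,0,0,0,0,0],[0,0,0,0,0,0],[0,0,0,0,0,0],[0,0,0,0,0,0],[0,0,0,0,0,0]]' 0
python3 -m crank '[[0,0,10,0,0,0],[0,0,25,0,0,0],[0,0,30,0,0,0],[0,0,30,0,0,0],[0,0,25,0,0,0],[0,0,15,0,0,0],[0,0,0,0,0,0]]'
python3 -m crank '[[-1,-15,0,0,0,0],[-1,-28,0,0,0,0],[-1,-30,0,0,0,0],[-1,-32,0,0,0,0],[-1,-32,0,0,0,0],[-1,-32,0,0,0,0],[0,-32,0,0,0,0],[0,-30,0,0,0,0],[0,-25,0,0,0,0],[0,-14,0,0,0,0],[0,0,0,0,0,0],[0,0,0,0,0,0]]'
python3 - <<'E'
from h import *
s=snap('scene','s2.png');print(r.get_obs()['tcp_pos'])
A=cv2.imread('pics/s2.png')[130:330,170:470]
cv2.imwrite('pics/v2.png',cv2.resize(A,None,fx=2,fy=2))
E
```

```text
time: 9.37
tcp_pos: [560.4, -71.4, 91.3]
tcp_rot: [0.091, 0.702, 0.091, -0.701]
wrist_force: [-1.3, 1.5, 6.0]
finger_gap: 30.8
time: 9.95
tcp_pos: [561.2, -71.8, 229.3]
tcp_rot: [0.091, 0.703, 0.09, -0.699]
wrist_force: [0.8, 1.0, -2.3]
finger_gap: 30.9
time: 10.95
tcp_pos: [553.3, -341.7, 224.0]
tcp_rot: [-0.09, -0.701, -0.091, 0.702]
wrist_force: [0.2, 0.1, -1.6]
finger_gap: 30.9
[ 553.50327165 -340.9185676   224.40451452]
```

View pics/v2.png

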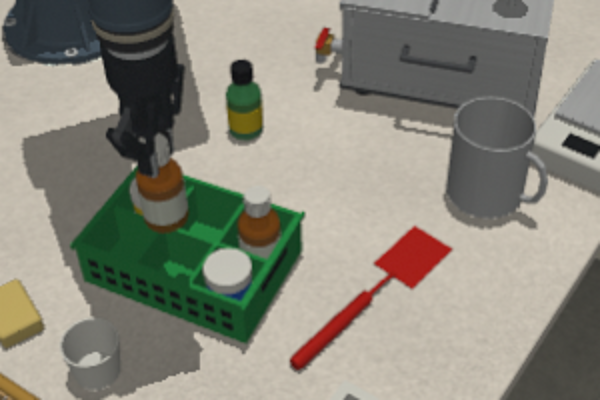

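Bottle A stands upright in its cell, and B hangs over the middle cell on the near (-y) side. I lower it.

```bash
python3 -m crank '[[0,0,-15,0,0,0],[0,0,-25,0,0,0],[0,0,-25,0,0,0],[0,0,-23,0,0,0],[0,0,-14,0,0,0],[0,0,-8,0,0,0],[0,0,-5,0,0,0],[0,0,-5,0,0,0],[0,0,-2,0,0,0],[0,0,0,0,0,0],[0,0,0,0,0,0]]'
python3 -m crank '[[0,0,-1,0,0,0],[0,0,-1,0,0,0],[0,0,0,0,0,0]]'
python3 -m crank '[[0,0,-1,0,0,0],[0,0,0,0,0,0]]'
```

```text
time: 11.92
tcp_pos: [554.2, -341.8, 104.0]
tcp_rot: [0.091, 0.702, 0.091, -0.701]
wrist_force: [-0.2, 0.0, -2.5]
finger_gap: 30.1
time: 12.17
tcp_pos: [553.9, -341.7, 101.4]
tcp_rot: [0.091, 0.701, 0.091, -0.701]
wrist_force: [0.3, -0.6, -2.7]
finger_gap: 30.4
time: 12.33
tcp_pos: [553.8, -341.6, 100.2]
tcp_rot: [-0.091, -0.701, -0.091, 0.701]
wrist_force: [-0.1, -0.7, -2.3]
finger_gap: 30.3
```

```bash
python3 -m crank '[[0,0,-1,0,0,0],[0,0,-1,0,0,0],[0,0,0,0,0,0]]'
python3 -m crank '[[0,0,-1,0,0,0],[0,0,0,0,0,0],[0,0,0,0,0,0]]'
```

```text
time: 12.58
tcp_pos: [553.7, -341.6, 98.0]
tcp_rot: [-0.091, -0.701, -0.091, 0.701]
wrist_force: [0.1, 0.1, -2.9]
finger_gap: 30.5
time: 12.83
tcp_pos: [553.9, -341.6, 97.4]
tcp_rot: [0.091, 0.701, 0.091, -0.701]
wrist_force: [0.2, -0.1, -0.9]
finger_gap: 30.6
```

```bash
python3 -m crank '[[0,0,-1,0,0,0],[0,0,0,0,0,0],[0,0,0,0,0,0]]'
python3 -m crank '[[0,0,0,0,0,0],[0,0,0,0,0,0],[0,0,0,0,0,0],[0,0,0,0,0,0],[0,0,0,0,0,0],[0,0,0,0,0,0]]' 100
python3 -m crank '[[0,0,10,0,0,0],[0,0,25,0,0,0],[0,0,30,0,0,0],[0,0,40,0,0,0],[0,0,40,0,0,0],[0,0,40,0,0,0],[0,0,20,0,0,0],[0,0,0,0,0,0]]'
python3 -c "
from h import *
print(r.get_obs()['q'].round(3))"
```

```text
time: 13.08
tcp_pos: [554.2, -341.6, 97.3]
tcp_rot: [0.091, 0.702, 0.091, -0.701]
wrist_force: [-2.2, 2.2, 5.8]
finger_gap: 30.3
time: 13.58
tcp_pos: [553.8, -341.6, 96.2]
tcp_rot: [-0.091, -0.701, -0.091, 0.701]
wrist_force: [-0.7, 0.4, 0.2]
finger_gap: 85.3
time: 14.25
tcp_pos: [555.0, -342.3, 308.0]
tcp_rot: [0.093, 0.704, 0.089, -0.699]
wrist_force: [-0.3, 0.3, 0.0]
finger_gap: 85.5
[-0.553  0.459  0.511  1.613  0.     2.331]
```

```bash
python3 -m crank '[[-11,34,1,0,0,0.1],[-11,34,1,0,0,0.1],[-11,34,1,0,0,0.1],[-11,34,1,0,0,0.1],[-11,34,1,0,0,0.1],[-11,34,1,0,0,0.1],[-11,34,1,0,0,0.1],[-11,34,1,0,0,0.1],[-11,34,1,0,0,0.1],[-11,34,1,0,0,0.1],[-11,34,1,0,0,0.1],[-11,34,1,0,0,0.1]]' 60
python3 -m crank '[[-11,34,1,0,0,0.1],[-11,34,1,0,0,0.1],[-11,34,1,0,0,0.1],[-11,34,1,0,0,0.1],[0,0,0,0,0,0.05],[0,0,0,0,0,0],[0,0,0,0,0,0]]'
cat >> h.py <<'E'
from scipy.spatial.transform import Rotation as Ro
YAW=np.radians(19.35); EX=np.array([np.cos(YAW),np.sin(YAW),0]);EY=np.array([-EX[1],EX[0],0]);EZ=np.array([0,0,1.])
HG=np.array([580.2,279.1,178.])
def target(flap,p,fwd=19):  # bar grasp at flap angle (deg), tool pitch down p (deg)
    a=np.radians(flap)+np.arctan2(25,162); R=np.hypot(25,162); p=np.radians(p)
    bar=HG+R*(-np.cos(a)*EX+np.sin(a)*EZ); d=np.cos(p)*EX-np.sin(p)*EZ; y=np.sin(p)*EX+np.cos(p)*EZ
    return bar+fwd*d, Ro.from_matrix(np.c_[d,y,np.cross(d,y)])
def cur():
    o=r.get_obs(); q=o['tcp_rot']; return o['tcp_pos'],Ro.from_quat(np.r_[q[1:],q[0]]),o
def delta(T):
    p,R,o=cur(); return (T[0]-p).round(1),(T[1]*R.inv()).as_rotvec().round(3)
E
python3 - <<'E'
from h import *
p,R,o=cur();print(p,R.as_matrix().round(3),o['q'].round(3))
print(delta(target(0,45,-81)))
E
```

```text
time: 15.25
tcp_pos: [420.7, 67.7, 313.7]
tcp_rot: [0.472, 0.526, 0.472, -0.526]
wrist_force: [0.9, -0.5, 1.0]
finger_gap: 51.3
time: 15.83
tcp_pos: [377.5, 202.4, 317.4]
tcp_rot: [0.577, 0.409, 0.577, -0.409]
wrist_force: [0.5, 0.7, 0.6]
finger_gap: 51.2
[377.52391293 202.43204861 317.40758749] [[-0.     0.944  0.33 ]
 [-0.     0.33  -0.944]
 [-1.    -0.     0.   ]] [ 0.492  0.055 -0.017  1.499 -0.     1.727]
(array([ -4.2,   4. , -57.1]), array([ 0.26 , -0.741,  0.001]))
```

```bash
python3 -m crank '[[0,0,0,0.0325,-0.0926,0],[0,0,0,0.0325,-0.0926,0],[0,0,0,0.0325,-0.0926,0],[0,0,0,0.0325,-0.0926,0],[-1,1,-10,0.0325,-0.0926,0],[-1,1,-12,0.0325,-0.0926,0],[-1,1,-12,0.0325,-0.0926,0],[-1,1,-12,0.0325,-0.0926,0],[0,0,-11,0,0,0],[0,0,0,0,0,0],[0,0,0,0,0,0]]'
python3 - <<'E'
from h import *
p,R,o=cur();print(p,R.as_matrix()[:,0].round(3),o['q'].round(3))
print(delta(target(0,45,-81)),delta(target(0,45,19)))
s=snap('scene','s3.png');t=snap('top','t3.png')
A=cv2.imread('pics/s3.png')[20:220,200:500];B=cv2.imread('pics/t3.png')[100:300,100:400]
cv2.imwrite('pics/v3.png',cv2.resize(np.vstack([A,B]),None,fx=1.5,fy=1.5))
E
```

```text
time: 16.75
tcp_pos: [374.2, 205.6, 260.8]
tcp_rot: [0.689, 0.599, 0.376, -0.158]
wrist_force: [0.2, 0.0, 0.1]
finger_gap: 51.2
[374.17281927 205.55422966 260.80130153] [ 0.667  0.233 -0.707] [ 0.67  -0.461 -0.855  0.42  -0.234  1.813]
(array([-0.9,  0.9, -0.5]), array([-0.001, -0.001,  0.003])) (array([ 65.9,  24.3, -71.2]), array([-0.001, -0.001,  0.003]))
```

View pics/v3.png

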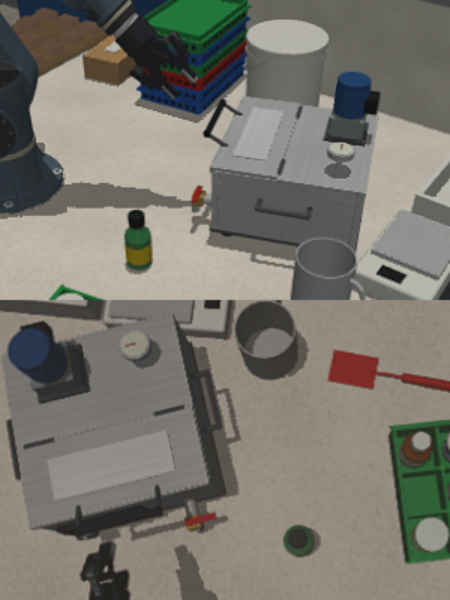

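The jaws straddle the bar's line, centred between the brackets, and A and its cell are in view undisturbed. I advance along the tool axis and grip.

```bash
python3 -m crank '[[13,5,-14,0,0,0],[13,5,-14,0,0,0],[13,5,-14,0,0,0],[13,5,-14,0,0,0],[13,4,-14,0,0,0],[0,0,0,0,0,0],[0,0,0,0,0,0]]'
python3 -m crank '[[0,0,0,0,0,0],[0,0,0,0,0,0],[0,0,0,0,0,0],[0,0,0,0,0,0],[0,0,0,0,0,0],[0,0,0,0,0,0],[0,0,0,0,0,0],[0,0,0,0,0,0]]' 0
python3 - <<'E'
from h import *
p,R,o=cur();print(p,o['q'].round(3),o['wrist_force'],delta(target(0,45,19)))
A=target(0,45)
for i in range(1,13):
    T=target(5*i,45+50*i/12); print((T[0]-A[0]).round(1), end=' '); A=T
print(EY*np.radians(50/12))
E
```

```text
time: 17.43
tcp_pos: [440.1, 230.4, 190.2]
tcp_rot: [0.689, 0.599, 0.376, -0.159]
wrist_force: [-0.4, -1.0, 0.1]
finger_gap: 51.1
time: 18.1
tcp_pos: [439.4, 230.8, 192.0]
tcp_rot: [0.689, 0.599, 0.376, -0.156]
wrist_force: [-1.2, -1.2, 6.9]
finger_gap: 12.2
[439.42109852 230.77139123 192.02036451] [ 0.595 -0.222 -0.952  0.069 -0.182  1.756] [-1.17308517 -1.24849344  6.94170997] (array([ 0.6, -0.9, -2.5]), array([-0.002,  0.002,  0.001]))
[ 1.7  0.6 13.1] [ 2.8  1.  12.9] [ 3.8  1.3 12.5] [ 4.8  1.7 12.1] [ 5.8  2.  11.6] [ 6.8  2.4 11. ] [ 7.7  2.7 10.3] [8.5 3.  9.6] [9.2 3.2 8.7] [9.9 3.5 7.8] [10.5  3.7  6.8] [11.1  3.9  5.8] [-0.02409557  0.06861414  0.        ]
```

The bar is gripped (gap 12.2; the gripper reads about 1.5 mm low, as it did on the caps). I lift along the arc.

```bash
python3 -m crank '[[1.7,0.6,13.1,-0.024,0.0686,0],[2.8,1,12.9,-0.024,0.0686,0],[3.8,1.3,12.5,-0.024,0.0686,0],[4.8,1.7,12.1,-0.024,0.0686,0],[0,0,0,0,0,0],[0,0,0,0,0,0]]'
python3 -c "
from h import *
print(delta(target(20,45+50/3)))"
```

```text
time: 18.6
tcp_pos: [451.0, 234.6, 240.6]
tcp_rot: [0.659, 0.537, 0.46, -0.256]
wrist_force: [-6.2, -1.3, -2.2]
finger_gap: 11.7
(array([ 2.2, -0.1, -0.4]), array([ 0.001, -0.003,  0.001]))
```

Small forces and on track, so I continue.

```bash
python3 -m crank '[[5.8,2,11.6,-0.024,0.0686,0],[6.8,2.4,11,-0.024,0.0686,0],[7.7,2.7,10.3,-0.024,0.0686,0],[8.5,3,9.6,-0.024,0.0686,0],[0,0,0,0,0,0],[0,0,0,0,0,0]]'
python3 -m crank '[[9.2,3.2,8.7,-0.024,0.0686,0],[9.9,3.5,7.8,-0.024,0.0686,0],[10.5,3.7,6.8,-0.024,0.0686,0],[11.1,3.9,5.8,-0.024,0.0686,0],[0,0,0,0,0,0],[0,0,0,0,0,0],[0,0,0,0,0,0],[0,0,0,0,0,0],[0,0,0,0,0,0],[0,0,0,0,0,0]]'
python3 - <<'E'
from h import *
p,R,o=cur();print(p,o['q'].round(3),o['qd'].round(3),o['wrist_force'],o['ft_torque'])
d=R.as_matrix()[:,0]; b=p-19*d-HG; print('flap deg',np.degrees(np.arctan2(b[2],-b@EX)-np.arctan2(25,162)),'radius',np.hypot(b[2],b@EX),'pitch',np.degrees(np.arctan2(-d[2],d@EX)))
s=snap('scene','s4.png');t=snap('top','t4.png')
A=cv2.imread('pics/s4.png')[20:320,180:480];B=cv2.imread('pics/t4.png')[100:300,90:490]
cv2.imwrite('pics/v4.png',np.hstack([cv2.resize(A,(400,400)),cv2.resize(B,(400,200)).repeat(1,0) if 0 else cv2.copyMakeBorder(B,0,200,0,0,0)]))
for a in(54,60,66):
    a=np.radians(a); e=HG+132*(-np.cos(a)*EX+np.sin(a)*EZ); print(proj(s,[e+148*EY,e-148*EY]).round(1).tolist(), proj(t,[e+148*EY,e-148*EY]).round(1).tolist())
E
```

```text
time: 19.1
tcp_pos: [479.4, 244.2, 284.5]
tcp_rot: [0.615, 0.465, 0.533, -0.349]
wrist_force: [-16.0, -8.4, 18.4]
finger_gap: 11.6
time: 19.93
tcp_pos: [519.7, 259.0, 314.5]
tcp_rot: [0.558, 0.384, 0.594, -0.433]
wrist_force: [-8.4, -2.8, 15.5]
finger_gap: 11.8
[519.70200691 259.0246882  314.48128742] [0.456 0.401 0.43  1.686 0.011 1.69 ] [ 0.002 -0.    -0.001  0.    -0.001 -0.001] [-8.43817519 -2.84056983 15.52196712] [-0.72207368  1.90727971 -0.17533793]
flap deg 59.450430704083324 radius 167.3528545066163 pitch 94.96886577061625
[[378.7, 56.8], [357.9, 102.4]] [[94.7, 224.2], [225.7, 191.3]]
[[382.4, 55.0], [362.1, 100.6]] [[92.2, 218.7], [223.9, 185.6]]
[[386.3, 53.6], [366.6, 99.2]] [[89.9, 212.8], [222.2, 179.6]]
```

View pics/v4.png

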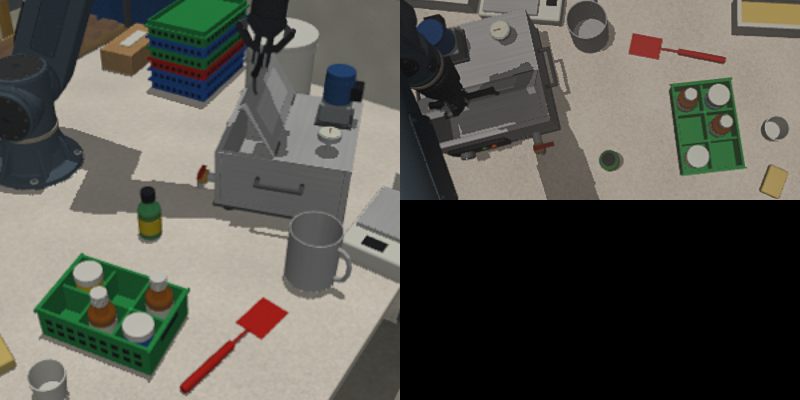

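The flap's free right corner is at scene px ~(362,99), against (362,101) predicted for 60° and (358,102) for 54°. The gripper kinematics give 59.5°. Both bottles stand upright in separate cells, the jars are in place, and nothing else has visibly moved, so I hand in.

```bash
python3 -c "
from h import *
p,R,o=cur();print(o['time'],p,o['finger_gap'],o['wrist_force']);print(r.sign_off())"
```

```text
20.0333 [519.67875573 258.98701824 314.50554683] 11.832314714882779 [-8.6458422  -3.42590575 14.0522727 ]
the job is handed in; nothing more can be done
None
```

I set both amber oil bottles down gently in two free cells of the green crate and released them. Then I gripped the flap's bar, lifted it to about 60 degrees, and handed in at 20 s while still holding it; no verdict was reported.

- **Bottles:** in the last picture both stand upright in separate cells. The jars are in theirs, and the crate and everything else appear unmoved.
- **Flap:** the gripper position gives 59.5°. The flap's front corner in the scene view is within about 2 px of where it should be at 60°. The arm is at rest and the fingers are closed on the bar.
- **Small disagreements:**
  - The bar's turning radius came out at 167 mm, against the stated 164 mm, so my hinge position is a few mm off.
  - The wrist force while holding is about 17 N, more than the 5 N expected from the flap alone. I put the difference down to that mismatch, and it is well below the limit.

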